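Start the extractor from the push-latch start box

ROBOT

A 6-joint arm with a two-finger parallel gripper is mounted at the origin on a cart in front of the work surface, level with it; the furniture and walls round the work are solid. World frame = base frame: x ahead of the robot, y to its left, z up, the work surface at z = 0. Lengths are in m, angles in rad, forces in N, time in s.
With the tool pointing down it reaches from about 0.375 to 0.975 m from the base axis. Payload 3.8 kg.
Tool frame: the origin (TCP) lies on the centre line of the jaws, within the pads' length; the fingertips stand 14 mm ahead of it and the grasp point (between the pads) lies 5 mm behind it; x points along the fingers, y is the direction in which the jaws open and shut, and the axes are right-handed (so a half turn about x gives the same grasp; the last joint's range is limited). The gripper opens to 85 mm and grips with 20 to 120 N. Pads are 22 mm wide; open, the fingers measure 114 mm over their backs; the gripper's body (76 mm by 85 mm) begins 54 mm behind the grasp point. The pads swing forward as they close: fully open they stand 13 mm farther back than shut.
Start: joints at [1.234, 0.264, 1.604, -0, 1.274, -0.037], TCP at [0.199, 0.645, 0.245] pointing down, gripper open.
Joint ranges: [-2.63, 2.63], [-0.94, 2.18], [0.31, 2.57], [-1.31, 4.45], [0, 2.66], [-2.55, 2.55]. Speed limits (rad/s): [2.57, 2.57, 3.14, 3.14, 3.14, 3.14].

INTERFACE

Orientations are given as a rotation vector (axis times angle).
In Python, from workcell import bot gives the robot as it stands.
- The arm moves only by the shell command python3 -m creep 'ROWS' [FORCE]. ROWS is JSON, a list of rows, each an object with "grip": the finger opening in cm, from 0 to 8.54; "dp": the shift along the tool's x, y, z in cm, a list of three; "rotation": the turn, a rotation vector about the tool's x, y, z in rad, a list of three. A call has 1 to 5 rows; each row is the pose to reach, as a shift and turn from the pose commanded when the call began, along the tool's axes at that moment; what a row does not reach only later rows make up. A row lasts 1/12 s, in which the tool goes at most 41.7 mm and 7.16 degrees, less where a joint would pass 70% of its speed; a pose out of reach is approached as far as the arm can. A call with a gripper value outside its range is refused whole. The fingers move at their own pace and stop on an object; FORCE is the grip in N (left out, the last holds). Time passes only in rows, so rows that repeat a pose let the fingers close. It gives the time, the measured TCP pose, the force and the opening at its end, in the units of the state.
- bot.read_state(): the state, without advancing time (a new reading comes with each control period).
- bot.read_camera(name): name is "side" or "top"; returns (picture, depth): 400x640x3 uint8, red, green, blue; 400x640 float32, m along the optical axis (not along the pixel's ray), 0 where there is no reading.
- bot.get_calibration(name): a dict with "fx", "fy", "cx", "cy" (pixels), "rvec" (rotation vector, rad) and "tvec" (3), from world to camera coordinates, as OpenCV has them. Camera axes: x right, y down, z forward; pixel columns grow to the right and rows downward; lengths in m; the calibration is good to about 2 mm. A picture is of the moment at which its call begins. get_calibration takes no time and is no camera call.
- bot.finish_job(): hands the job in, once; it reports no verdict.
The state is a dict: "time": time; "q": joint angles; "joint_vel": joint speeds; "joint_torque": joint torques, N m; "tool_pos": TCP position; "tcp_rot": TCP orientation; "wrist_force": force on the tool from outside, world axes, zero at the start; "torque": the same for the moment, N m; "width": opening from 0.0 (shut) to 1.0 (fully open).
Only numpy, scipy, OpenCV 4.12 (cv2) and the standard library are available. Lean on these libraries where they do the work, as an engineer would, in place of code of your own. Each camera call takes 0.05 s, during which the arm holds its last target.

TASK

Start the dust extractor from its radio start box, the one with the yellow flap: with the fingertips, press the front part of the closed yellow flap in and let go so that it pops open, press the green button under it fully down, then swing the flap down and press it in again so that it latches shut. Use gentle pushes only: do not pinch, lift or shove the box, leave the box with the blue flap shut and where it is, and leave the other things on the table alone.

Things in the scene. Friction and masses are not known exactly. Their poses are not given: they have to be found in the camera images.
- yellow_box: grey start box with the yellow flap, loose on rubber feet, 0.93 kg, 46 mm high. Origin: on the table under its middle; sides at x = -50 and +55 mm, y = +/-50 mm. The -x side is the front, roughly towards the robot. The flap lies between two 8 mm cheeks; behind the hinge is a closed housing, 46 mm high, with an amber lamp; under the flap a recess with the button
- yellow_hinge (a point): on the hinge axis of the yellow flap, middle of its width, 46 mm above the table; axes as the box: the hinge runs along y at the box's x = +22 mm. The flap reaches 70 mm from it towards the front (-x), is 80 mm wide and 4 mm thick, its outer face level with this point when shut
- yellow_flap_press (a point): point on the outer face of the yellow flap, on its middle line, 56 mm from the hinge, among the black ribs where one presses; moves with the flap. To open, press 9 mm in to the stop (releases from about 5 mm; 3 N, more at the stop) and let go: it swings open in under 1 s
- yellow_flap (a joint): flap angle, rad: 0 latched shut and level, 1.7 open stop (7 deg past upright), -0.16 pressed in to the lower stop. A spring always drives it open (0.17 Nm shut, 0.10 Nm open). Each full press toggles the push-push latch. To shut: push the flap from behind, over and down, press in to the stop, let go: it rises to 0 and stays; one more press would release it
- yellow_button_top (a point): centre of the top of the round green button, 28 mm across, in a black collar, 30 mm above the table, 42 mm in front of the hinge, covered by the shut flap; moves with the button
- yellow_button (a joint): travel of the green button, m: 0 up, 0.005 fully down (takes 5 N); springs back up
- blue_box: the other start box, alike but with a blue flap; to be left alone. Origin and axes as for the yellow box
- blue_flap (a joint): angle of the blue flap in rad, as for the yellow one; starts and must stay latched at about 0
- whetstone_mid (a point): centre, half-way up, of the worn grey whetstone, 33x68x27 mm; loose, to be left alone
- collet_0_mid (a point): centre, half-way up, of the steel collet on end, 30 mm wide, 32 mm high; loose, to be left alone
- collet_1_mid (a point): centre, half-way up, of the steel collet on end, 25 mm wide, 40 mm high; loose, to be left alone
- leather_pad_mid (a point): centre, half-way up, of the brown oval leather pad, 52x111x9 mm; loose, to be left alone
- small_green_box_mid (a point): centre, half-way up, of the small green plastic box, 71x103x34 mm; loose, to be left alone
- sanding_block_mid (a point): centre, half-way up, of the brown sanding block, 52x92x32 mm; loose, to be left alone

How it is judged:
By the outcome, as a careful person would: the job done as asked, in the order asked, and still so for the second after the job is handed in, with the robot touching nothing.
It also fails if it takes over 48 s, if anything falls off the work surface, if the arm or the gripper's body presses on something with over 40 N, if the wrist force passes 120 N, or if a joint passes its speed limit or range.

## Working session

There is one attempt and no reset: what is moved stays moved. The work goes in short steps, Python scripts to look and compute and a shell command to move; the robot and the scene stay as the last step left them, time stands still between calls to the robot, and variables do not carry over. Pictures are saved under pics/ and viewed, and the job is handed in when it is done.

```bash
mkdir -p pics; ls; python3 - <<'E'
from workcell import bot
import cv2,numpy as np
print(bot.read_state())
for n in("top","side"):
    p,d=bot.read_camera(n); cv2.imwrite(f"pics/{n}0.png",p[:,:,::-1]); np.savez(f"{n}0.npz",p=p,d=d); print(n,bot.get_calibration(n))
E
```

```text
pics
{'time': 0.0, 'q': array([ 1.23407680e+00,  2.64739730e-01,  1.60538470e+00,  1.66664626e-05,
        1.27370211e+00, -3.68952933e-02]), 'joint_vel': array([-0.0003186 , -0.00159083, -0.0002552 ,  0.0007332 , -0.0014827 ,
        0.00137473]), 'joint_torque': array([-1.28837371e-03, -5.15119600e+01, -3.67314398e+01, -4.69263796e-04,
        1.31767098e-02, -3.57727254e-05]), 'tool_pos': array([0.19912321, 0.64422288, 0.24396526]), 'tcp_rot': array([ 0.23361259,  1.55838627, -0.23706667]), 'wrist_force': array([-0.68429473,  0.34885646, -1.08160517]), 'torque': array([-0.05444205, -0.00522114, -0.00719697]), 'width': 1.0009475095803473}
top {'fx': 451.314864060325, 'fy': 451.314864060325, 'cx': 316.326442624891, 'cy': 211.347171869009, 'rvec': array([ 2.18674588, -2.12840117,  0.09661667]), 'tvec': array([0.00372631, 0.52702858, 1.47512632])}
side {'fx': 511.0195927990842, 'fy': 511.0195927990842, 'cx': 321.43589393243906, 'cy': 202.27093859967, 'rvec': array([ 2.02171173, -0.28566951,  0.18410547]), 'tvec': array([-0.48785501,  0.13566354,  1.3471605 ])}
```

View pics/top0.png

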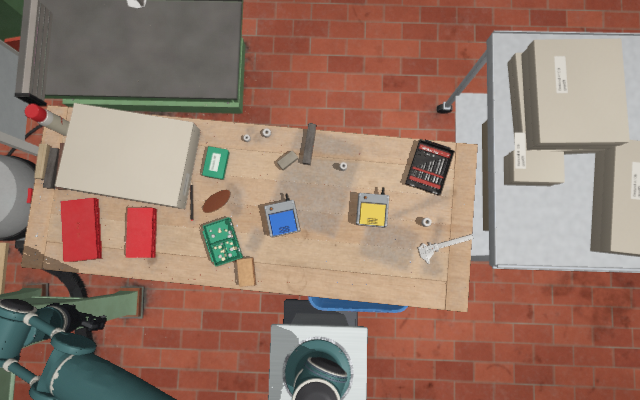

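View pics/side0.png

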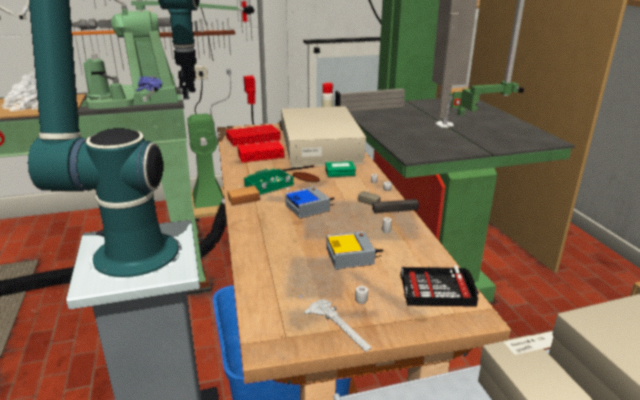

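```bash
cat > h.py <<'E'
import cv2,numpy as np
from workcell import bot
from scipy.spatial.transform import Rotation as R
def ray(n,uv,z):
    c=bot.get_calibration(n); Rm=cv2.Rodrigues(c['rvec'])[0]; C=-Rm.T@c['tvec']
    uv=np.atleast_2d(uv).astype(float)
    d=np.c_[(uv[:,0]-c['cx'])/c['fx'],(uv[:,1]-c['cy'])/c['fy'],np.ones(len(uv))]@Rm
    return C+d*((z-C[2])/d[:,2])[:,None]
def proj(n,P):
    c=bot.get_calibration(n); K=np.array([[c['fx'],0,c['cx']],[0,c['fy'],c['cy']],[0,0,1]])
    return cv2.projectPoints(np.atleast_2d(P).astype(float),c['rvec'],c['tvec'],K,None)[0][:,0]
def cols(p):
    hsv=cv2.cvtColor(p,cv2.COLOR_RGB2HSV)
    return hsv
E
python3 - <<'E'
from h import *
for n in("top","side"):
    f=np.load(n+"0.npz");p=f['p'];d=f['d'];hsv=cols(p)
    x0=(350,175,400,240) if n=="top" else (315,215,390,275)
    m=cv2.inRange(hsv,(22,130,100),(34,255,255)); mm=np.zeros_like(m); mm[x0[1]:x0[3],x0[0]:x0[2]]=m[x0[1]:x0[3],x0[0]:x0[2]]
    cs,_=cv2.findContours(mm,cv2.RETR_EXTERNAL,cv2.CHAIN_APPROX_NONE); c=max(cs,key=cv2.contourArea)
    h=cv2.convexHull(c); pts=ray(n,h[:,0],.046)[:,:2]
    r=cv2.minAreaRect((pts*1000).astype(np.float32)); print(n,r,cv2.boxPoints(r).tolist())
    u,v=int(c[:,0,0].mean()),int(c[:,0,1].mean()); print(u,v,d[v,u])
    a=p[x0[1]-15:x0[3]+5,x0[0]-15:x0[2]+15]; cv2.imwrite(f"pics/{n}0z.png",cv2.resize(a[:,:,::-1],None,fx=7,fy=7,interpolation=cv2.INTER_CUBIC))
E
```

```text
top ((521.1019287109375, -165.5911102294922), (80.9539794921875, 67.86390686035156), 86.23282623291016) [[484.5838623046875, -203.75123596191406], [552.3011474609375, -208.2100372314453], [557.6199951171875, -127.43098449707031], [489.9027099609375, -122.97218322753906]]
372 213 1.4810303
side ((519.1306762695312, -168.59088134765625), (83.51175689697266, 73.2580337524414), 86.00138092041016) [[479.6790771484375, -207.69088745117188], [552.7587890625, -212.79934692382812], [558.582275390625, -129.49087524414062], [485.5025634765625, -124.38241577148438]]
344 243 1.3126464
```

View pics/top0z.png

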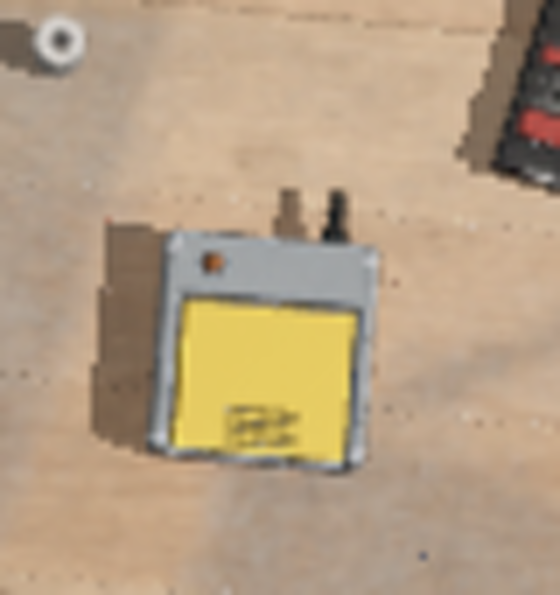

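View pics/side0z.png

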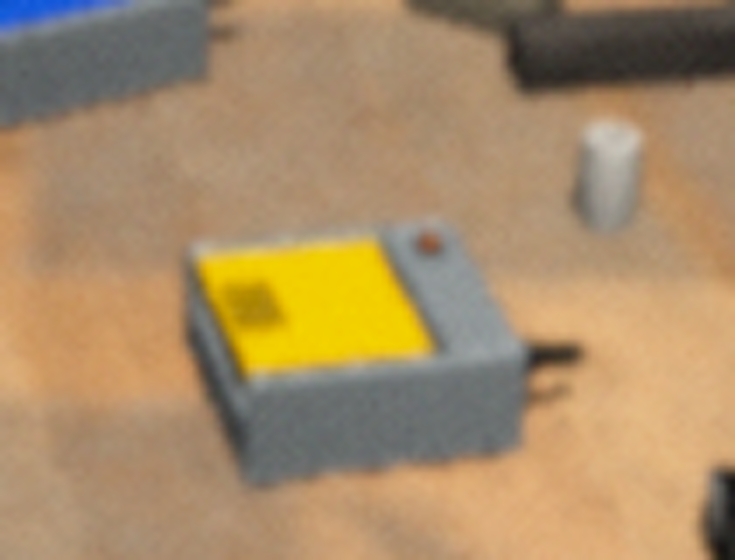

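```bash
cat >> h.py <<'E'
H=np.array([.5554,-.1693]); yaw=np.deg2rad(-3.9)
bx=np.array([np.cos(yaw),np.sin(yaw)]); by=np.array([-bx[1],bx[0]])
def W(x,y,z): # hinge-relative box coords (m) -> world
    return np.r_[H+x*bx+y*by,z]
def B(p): p=np.asarray(p);d=p[:2]-H; return np.r_[d@bx,d@by,p[2]]*1000
def target(kind,tilt):
    """tool x = down, leaning so fingers point forward(+box x) by tilt; kind 'x': jaw along box x"""
    X=np.r_[bx*np.sin(tilt),-np.cos(tilt)]
    Yb=np.r_[by,0]
    if kind=='y': Y=Yb
    else: Y=np.cross(Yb,X)
    M=np.c_[X,Y,np.cross(X,Y)]; return R.from_matrix(M)
def st(): return bot.read_state()
def plan(pos,Rt,s=None):
    s=s or st(); R0=R.from_rotvec(s['tcp_rot']); dp=R0.inv().apply(np.asarray(pos)-s['tool_pos'])*100
    print('dp cm',dp.round(2),'rot',(R0.inv()*Rt).as_rotvec().round(3),np.rad2deg((R0.inv()*Rt).magnitude()).round(1))
E
python3 - <<'E'
from h import *
s=st();R0=R.from_rotvec(s['tcp_rot']);print(R0.as_matrix().round(3))
for k in 'xy':
  for t in (0,.35):
    for f in (0,np.pi):
        print(k,t,f); plan(W(-.056,0,.15),target(k,t)*R.from_rotvec([f,0,0]))
E
```

```text
[[-0.001  0.295  0.955]
 [-0.002  0.955 -0.295]
 [-1.    -0.002 -0.   ]]
x 0 0
dp cm [  9.54 -68.48  52.61] rot [-1.802e+00 -2.000e-03  1.000e-03] 103.3
x 0 3.141592653589793
dp cm [  9.54 -68.48  52.61] rot [1.339e+00 1.000e-03 2.000e-03] 76.7
x 0.35 0
dp cm [  9.54 -68.48  52.61] rot [-1.781 -0.317 -0.248] 104.6
x 0.35 3.141592653589793
dp cm [  9.54 -68.48  52.61] rot [ 1.325 -0.233  0.298] 78.9
y 0 0
dp cm [  9.54 -68.48  52.61] rot [-0.232 -0.     0.002] 13.3
y 0 3.141592653589793
dp cm [  9.54 -68.48  52.61] rot [2.91  0.003 0.   ] 166.7
y 0.35 0
dp cm [  9.54 -68.48  52.61] rot [-0.229 -0.349  0.043] 24.0
y 0.35 3.141592653589793
dp cm [  9.54 -68.48  52.61] rot [2.869 0.062 0.508] 166.9
```

```bash
cat >> h.py <<'E'
def tx(t): return target('x',t)   # check sign: jaw +bx
E
python3 - <<'E'
from h import *
print(target('x',0).as_matrix().round(2)); Rt=target('x',.3)*R.from_rotvec([np.pi,0,0]); print(Rt.as_matrix().round(2))
plan(W(-.046,0,.16),Rt)
E
python3 -m creep '[{"grip":0,"dp":[0,0,0],"rotation":[0,0,0]}]' 30
```

```text
[[ 0.   -1.    0.07]
 [ 0.    0.07  1.  ]
 [-1.    0.    0.  ]]
[[ 0.29  0.95 -0.07]
 [-0.02 -0.06 -1.  ]
 [-0.96  0.3   0.  ]]
dp cm [  8.54 -68.25  53.59] rot [ 1.329 -0.199  0.255] 78.4
time: 0.18
tool_pos: [0.1992, 0.6444, 0.2443]
tcp_rot: [0.234, 1.558, -0.237]
wrist_force: [0.1, 0.1, 0.3]
width: 0.886
```

```bash
python3 -m creep '[{"grip":0,"dp":[0,-68.2,53.6],"rotation":[1.329,-0.199,0.255]},{"grip":0,"dp":[0,-68.2,53.6],"rotation":[1.329,-0.199,0.255]},{"grip":0,"dp":[0,-68.2,53.6],"rotation":[1.329,-0.199,0.255]},{"grip":0,"dp":[0,-68.2,53.6],"rotation":[1.329,-0.199,0.255]},{"grip":0,"dp":[0,-68.2,53.6],"rotation":[1.329,-0.199,0.255]}]'; cat >> h.py <<'E'
def T(t): return target('x',t)*R.from_rotvec([np.pi,0,0])
E
python3 -c "
from h import *
plan(W(-.046,0,.244),T(.3))"
```

```text
time: 0.6
tool_pos: [0.2742, 0.4483, 0.2447]
tcp_rot: [0.781, 1.341, -0.621]
wrist_force: [1.1, -0.5, 0.4]
width: 0.142
dp cm [  0.72 -18.96  63.01] rot [ 0.716 -0.109  0.137] 42.2
```

```bash
python3 -m creep '[{"grip":0,"dp":[0.7,-18.9,63.0],"rotation":[0.716,-0.109,0.137]},{"grip":0,"dp":[0.7,-18.9,63.0],"rotation":[0.716,-0.109,0.137]},{"grip":0,"dp":[0.7,-18.9,63.0],"rotation":[0.716,-0.109,0.137]},{"grip":0,"dp":[0.7,-18.9,63.0],"rotation":[0.716,-0.109,0.137]},{"grip":0,"dp":[0.7,-18.9,63.0],"rotation":[0.716,-0.109,0.137]}]'; 
python3 -c "
from h import *
plan(W(-.046,0,.244),T(.3))"
```

```text
time: 1.02
tool_pos: [0.3496, 0.2543, 0.245]
tcp_rot: [1.291, 1.015, -0.976]
wrist_force: [0.5, -0.7, -0.2]
width: -0.001
dp cm [ 4.62 13.51 42.66] rot [ 0.109 -0.017  0.02 ] 6.4
```

```bash
python3 -m creep '[{"grip":0,"dp":[4.6,13.5,42.6],"rotation":[0.109,-0.017,0.02]},{"grip":0,"dp":[4.6,13.5,42.6],"rotation":[0.109,-0.017,0.02]},{"grip":0,"dp":[4.6,13.5,42.6],"rotation":[0.109,-0.017,0.02]},{"grip":0,"dp":[4.6,13.5,42.6],"rotation":[0.109,-0.017,0.02]},{"grip":0,"dp":[4.6,13.5,42.6],"rotation":[0.109,-0.017,0.02]}]'; 
python3 -c "
from h import *
plan(W(-.046,0,.244),T(.3))"
```

```text
time: 1.43
tool_pos: [0.4247, 0.0602, 0.2452]
tcp_rot: [1.374, 0.948, -1.033]
wrist_force: [1.2, -0.1, 0.2]
width: 0.002
dp cm [ 3.04  9.4  22.06] rot [ 0.005 -0.001 -0.   ] 0.3
```

```bash
python3 -m creep '[{"grip":0,"dp":[4.5,7,22.5],"rotation":[0,0,0]},{"grip":0,"dp":[4.5,7,22.5],"rotation":[0,0,0]},{"grip":0,"dp":[4.5,7,22.5],"rotation":[0,0,0]},{"grip":0,"dp":[4.5,7,22.5],"rotation":[0,0,0]},{"grip":0,"dp":[4.5,7,22.5],"rotation":[0,0,0]}]'; 
python3 -c "
from h import *
plan(W(-.046,0,.10),T(.3))"
```

```text
time: 1.85
tool_pos: [0.4817, -0.1399, 0.2255]
tcp_rot: [1.374, 0.947, -1.035]
wrist_force: [1.4, 0.2, -0.2]
width: -0.002
dp cm [12.87 -0.88  2.43] rot [ 0.004 -0.     0.001] 0.2
```

```bash
python3 -m creep '[{"grip":0,"dp":[11,-1,1.8],"rotation":[0,0,0]},{"grip":0,"dp":[11,-1,1.8],"rotation":[0,0,0]},{"grip":0,"dp":[11,-1,1.8],"rotation":[0,0,0]},{"grip":0,"dp":[11,-1,1.8],"rotation":[0,0,0]},{"grip":0,"dp":[11,-1,1.8],"rotation":[0,0,0]}]'; 
python3 - <<'E'
from h import *
plan(W(-.046,0,.08),T(.3))
print(B(st()['tool_pos']))
for n in ("top","side"):
    p,d=bot.read_camera(n); np.savez(n+"1.npz",p=p,d=d)
    u,v=proj(n,W(-.03,0,.06))[0].astype(int)
    a=p[max(0,v-50):v+45,u-55:u+55]; cv2.imwrite(f"pics/{n}1.png",cv2.resize(a[:,:,::-1],None,fx=6,fy=6,interpolation=cv2.INTER_CUBIC)); print(n,u-55,max(0,v-50))
E
```

```text
time: 2.27
tool_pos: [0.5016, -0.1564, 0.1151]
tcp_rot: [1.374, 0.954, -1.038]
wrist_force: [0.9, -0.5, 0.8]
width: -0.001
dp cm [ 3.61 -0.2   0.93] rot [ 0.003 -0.002  0.007] 0.5
[-54.54107061   9.1886418  115.12380234]
top 318 162
side 291 187
```

View pics/top1.png

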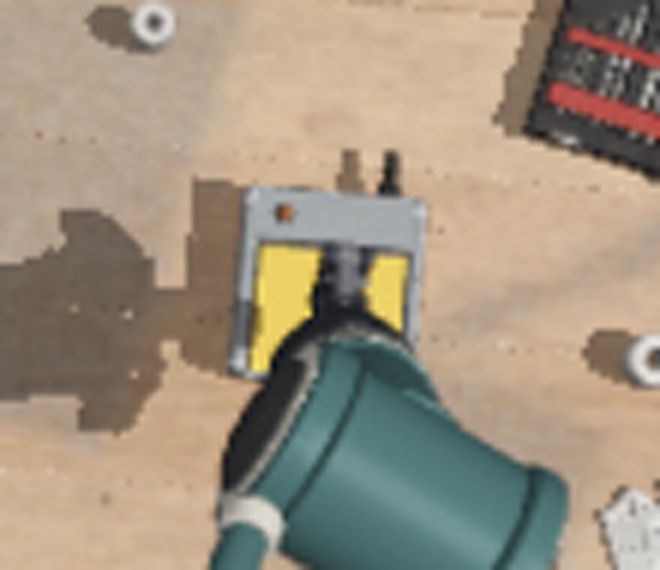

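View pics/side1.png

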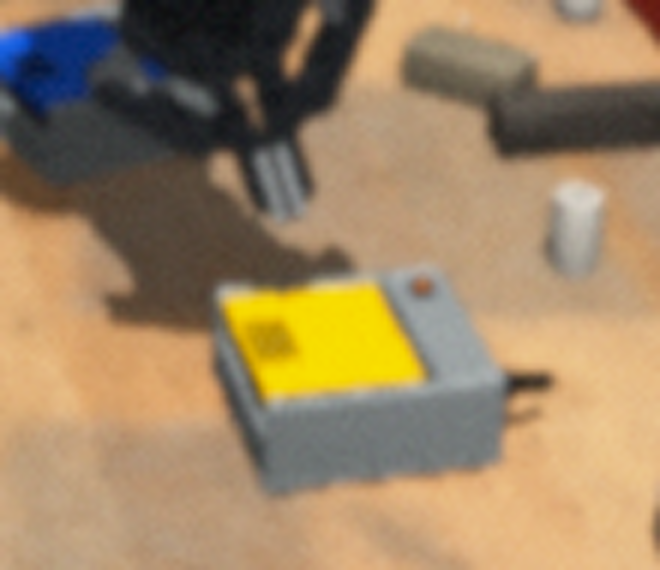

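```bash
python3 - <<'E'
from h import *
s=st();Rm=R.from_rotvec(s['tcp_rot']).as_matrix()
for a in((.014,0),(.014,.0145),(.014,-.0145),(0,0)):
    P=s['tool_pos']+Rm[:,0]*a[0]+Rm[:,1]*a[1]; print(a,B(P),((proj("side",P)[0]-[291,187])*6).round())
E
```

```text
(0.014, 0) [-47.50933119   8.68781739 105.83681532] [289. 205.]
(0.014, 0.0145) [-33.65959672   8.76485465 110.12970717] [321. 192.]
(0.014, -0.0145) [-61.35906566   8.61078012 101.54392348] [257. 217.]
(0, 0) [-51.65425497   8.68864588 119.20916015] [281. 178.]
```

```bash
python3 -m creep '[{"grip":0,"dp":[0,0,0],"rotation":[0,0,0]}]'; python3 - <<'E'
from h import *
plan(W(-.046,0,.075),T(.3));print(B(st()['tool_pos']))
E
```

```text
time: 2.45
tool_pos: [0.5052, -0.1572, 0.1204]
tcp_rot: [1.373, 0.945, -1.031]
wrist_force: [0.2, 0.7, 0.8]
width: 0.0
dp cm [ 4.48 -0.89  0.85] rot [ 0.006  0.001 -0.003] 0.4
[-50.91670578   8.63160276 120.35960057]
```

```bash
python3 -m creep '[{"grip":0,"dp":[1.5,-0.3,0.85],"rotation":[0,0,0]},{"grip":0,"dp":[3,-0.6,0.85],"rotation":[0,0,0]},{"grip":0,"dp":[4.4,-0.9,0.85],"rotation":[0,0,0]},{"grip":0,"dp":[4.4,-0.9,0.85],"rotation":[0,0,0]},{"grip":0,"dp":[4.4,-0.9,0.85],"rotation":[0,0,0]}]'; python3 - <<'E'
from h import *
print(B(st()['tool_pos'])); R0=R.from_rotvec(st()['tcp_rot'])
print('down 1cm in tool',R0.inv().apply([0,0,-1]).round(3),'boxx',R0.inv().apply([*bx,0]).round(3))
E
```

```text
time: 2.87
tool_pos: [0.5078, -0.1655, 0.0741]
tcp_rot: [1.373, 0.948, -1.033]
wrist_force: [0.5, 0.3, 0.8]
width: -0.001
[-47.76573162   0.51299681  74.07247684]
down 1cm in tool [ 0.955 -0.295 -0.001] boxx [0.295 0.955 0.006]
```

```bash
python3 -m creep '[{"grip":0,"dp":[0.38,-0.12,0],"rotation":[0,0,0]},{"grip":0,"dp":[0.76,-0.24,0],"rotation":[0,0,0]},{"grip":0,"dp":[0.76,-0.24,0],"rotation":[0,0,0]}]'; python3 -m creep '[{"grip":0,"dp":[0.19,-0.06,0],"rotation":[0,0,0]},{"grip":0,"dp":[0.38,-0.12,0],"rotation":[0,0,0]},{"grip":0,"dp":[0.38,-0.12,0],"rotation":[0,0,0]}]'
```

```text
time: 3.12
tool_pos: [0.5074, -0.1657, 0.0652]
tcp_rot: [1.373, 0.948, -1.034]
wrist_force: [-0.7, -0.2, -0.4]
width: 0.0
time: 3.37
tool_pos: [0.5076, -0.1659, 0.0611]
tcp_rot: [1.373, 0.948, -1.034]
wrist_force: [-0.4, 0.6, 3.3]
width: -0.0
```

```bash
python3 -m creep '[{"grip":0,"dp":[0.24,-0.075,0],"rotation":[0,0,0]},{"grip":0,"dp":[0.48,-0.15,0],"rotation":[0,0,0]},{"grip":0,"dp":[0.48,-0.15,0],"rotation":[0,0,0]}]'; python3 -m creep '[{"grip":0,"dp":[0.19,-0.06,0],"rotation":[0,0,0]},{"grip":0,"dp":[0.24,-0.075,0],"rotation":[0,0,0]}]'
```

```text
time: 3.62
tool_pos: [0.5077, -0.166, 0.0559]
tcp_rot: [1.374, 0.947, -1.034]
wrist_force: [1.4, 0.8, 2.7]
width: 0.001
time: 3.78
tool_pos: [0.5078, -0.1661, 0.0535]
tcp_rot: [1.373, 0.947, -1.034]
wrist_force: [1.5, 1.4, 2.5]
width: -0.0
```

```bash
python3 -m creep '[{"grip":0,"dp":[0.1,-0.03,0],"rotation":[0,0,0]},{"grip":0,"dp":[0.1,-0.03,0],"rotation":[0,0,0]}]';python3 -m creep '[{"grip":0,"dp":[0.1,-0.03,0],"rotation":[0,0,0]},{"grip":0,"dp":[0.1,-0.03,0],"rotation":[0,0,0]}]'
```

```text
time: 3.95
tool_pos: [0.5079, -0.1661, 0.0528]
tcp_rot: [1.374, 0.947, -1.034]
wrist_force: [-0.0, 0.0, 6.8]
width: 0.002
time: 4.12
tool_pos: [0.5081, -0.1661, 0.0525]
tcp_rot: [1.373, 0.947, -1.033]
wrist_force: [-2.5, 3.3, 11.5]
width: -0.002
```

```bash
python3 -m creep '[{"grip":0,"dp":[-3,-1,0],"rotation":[0,0,0]},{"grip":0,"dp":[-6,-3,0],"rotation":[0,0,0]},{"grip":0,"dp":[-8,-5,0],"rotation":[0,0,0]},{"grip":0,"dp":[-8,-5,0],"rotation":[0,0,0]},{"grip":0,"dp":[-8,-5,0],"rotation":[0,0,0]}]'; python3 -m creep '[{"grip":0,"dp":[0,0,0],"rotation":[0,0,0]},{"grip":0,"dp":[0,0,0],"rotation":[0,0,0]},{"grip":0,"dp":[0,0,0],"rotation":[0,0,0]},{"grip":0,"dp":[0,0,0],"rotation":[0,0,0]},{"grip":0,"dp":[0,0,0],"rotation":[0,0,0]}]'; cat >> h.py <<'E'
def look(k):
  for n in ("top","side"):
    p,d=bot.read_camera(n); np.savez(f"{n}{k}.npz",p=p,d=d)
    u,v=proj(n,W(-.01,0,.06))[0].astype(int)
    a=p[max(0,v-45):v+45,u-55:u+55]; cv2.imwrite(f"pics/{n}{k}.png",cv2.resize(a[:,:,::-1],None,fx=6,fy=6,interpolation=cv2.INTER_CUBIC)); print(n,u-55,max(0,v-45))
E
python3 -c "
from h import *
look(2);print(B(st()['tool_pos']))"
```

```text
time: 4.53
tool_pos: [0.4348, -0.1611, 0.1129]
tcp_rot: [1.374, 0.948, -1.035]
wrist_force: [-0.1, -0.1, 0.2]
width: -0.003
time: 4.95
tool_pos: [0.436, -0.161, 0.1122]
tcp_rot: [1.373, 0.95, -1.035]
wrist_force: [-0.6, 0.8, -0.5]
width: 0.001
top 318 161
side 298 191
[-1.19682310e+02  8.24998671e-02  1.12474951e+02]
```

View pics/top2.png

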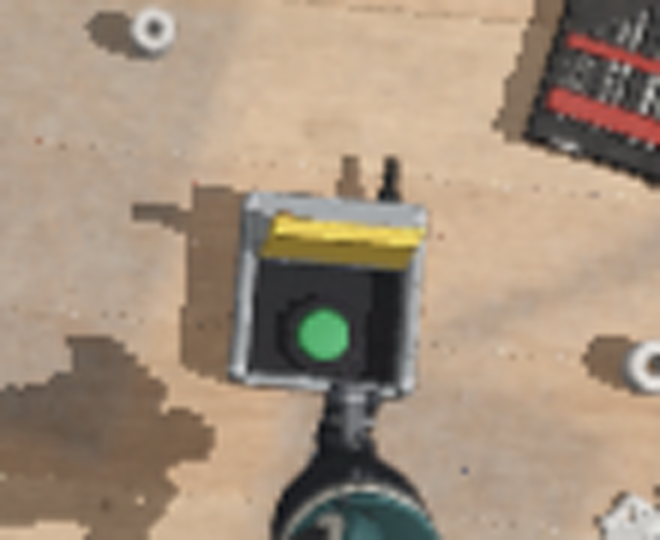

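View pics/side2.png

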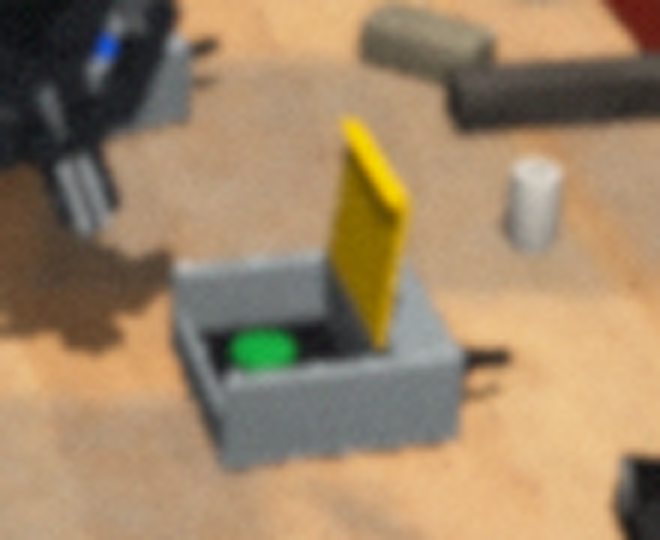

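```bash
python3 - <<'E'
from h import *
for n in ("top","side"):
    p=np.load(n+"2.npz")['p'];hsv=cols(p);m=cv2.inRange(hsv,(45,100,60),(80,255,255))
    u,v=proj(n,W(-.042,0,.03))[0].astype(int); q=np.zeros_like(m);q[v-14:v+14,u-14:u+14]=m[v-14:v+14,u-14:u+14]
    M=cv2.moments(q,True);c=(M['m10']/M['m00'],M['m01']/M['m00']);print(n,c,M['m00'],B(ray(n,c,.03)[0]))
plan(W(-.037,0,.075),T(.3))
E
```

```text
top (371.2950819672131, 216.19672131147541) 61.0 [-40.45368525   1.72997944  30.        ]
side (341.3623188405797, 248.85507246376812) 69.0 [-43.16165285  -3.05236175  30.        ]
dp cm [6.01 6.81 0.05] rot [ 0.005 -0.001  0.003] 0.3
```

```bash
python3 -m creep '[{"grip":0,"dp":[2,3.4,0],"rotation":[0,0,0]},{"grip":0,"dp":[4,6.8,0.05],"rotation":[0,0,0]},{"grip":0,"dp":[6,6.8,0.05],"rotation":[0,0,0]},{"grip":0,"dp":[6,6.8,0.05],"rotation":[0,0,0]}]';python3 -m creep '[{"grip":0,"dp":[0.76,-0.24,0],"rotation":[0,0,0]},{"grip":0,"dp":[1.52,-0.48,0],"rotation":[0,0,0]},{"grip":0,"dp":[2.28,-0.72,0],"rotation":[0,0,0]},{"grip":0,"dp":[2.28,-0.72,0],"rotation":[0,0,0]}]'; python3 -c "
from h import *
print(B(st()['tool_pos']))"
```

```text
time: 5.38
tool_pos: [0.5192, -0.1665, 0.073]
tcp_rot: [1.372, 0.953, -1.036]
wrist_force: [-1.9, -0.4, 0.1]
width: 0.003
time: 5.72
tool_pos: [0.5161, -0.1663, 0.0497]
tcp_rot: [1.373, 0.952, -1.037]
wrist_force: [-0.8, 0.6, -0.2]
width: 0.0
[-39.43674128   0.31867679  49.66515166]
```

```bash
python3 -m creep '[{"grip":0,"dp":[0.19,-0.06,0],"rotation":[0,0,0]},{"grip":0,"dp":[0.38,-0.12,0],"rotation":[0,0,0]},{"grip":0,"dp":[0.38,-0.12,0],"rotation":[0,0,0]}]';python3 -m creep '[{"grip":0,"dp":[0.19,-0.06,0],"rotation":[0,0,0]},{"grip":0,"dp":[0.19,-0.06,0],"rotation":[0,0,0]}]';python3 -m creep '[{"grip":0,"dp":[0.15,-0.05,0],"rotation":[0,0,0]},{"grip":0,"dp":[0.15,-0.05,0],"rotation":[0,0,0]}]'
```

```text
time: 5.97
tool_pos: [0.5181, -0.1671, 0.0478]
tcp_rot: [1.373, 0.948, -1.035]
wrist_force: [0.1, -0.1, 0.2]
width: 0.003
time: 6.13
tool_pos: [0.5182, -0.1671, 0.0458]
tcp_rot: [1.373, 0.948, -1.034]
wrist_force: [0.6, 0.3, 0.0]
width: 0.005
time: 6.3
tool_pos: [0.5185, -0.1671, 0.0443]
tcp_rot: [1.373, 0.948, -1.034]
wrist_force: [-1.3, 0.1, 2.5]
width: 0.005
```

```bash
python3 -m creep '[{"grip":0,"dp":[0.19,-0.06,0],"rotation":[0,0,0]},{"grip":0,"dp":[0.19,-0.06,0],"rotation":[0,0,0]}]';python3 -m creep '[{"grip":0,"dp":[0.19,-0.06,0],"rotation":[0,0,0]},{"grip":0,"dp":[0.19,-0.06,0],"rotation":[0,0,0]}]';python3 -m creep '[{"grip":0,"dp":[0.1,-0.03,0],"rotation":[0,0,0]},{"grip":0,"dp":[0.1,-0.03,0],"rotation":[0,0,0]}]'
```

```text
time: 6.47
tool_pos: [0.5186, -0.1672, 0.0424]
tcp_rot: [1.373, 0.948, -1.034]
wrist_force: [-0.5, 0.2, 3.8]
width: -0.002
time: 6.63
tool_pos: [0.5186, -0.1672, 0.0404]
tcp_rot: [1.373, 0.948, -1.034]
wrist_force: [-0.5, 0.2, 5.0]
width: -0.004
time: 6.8
tool_pos: [0.5187, -0.1672, 0.0398]
tcp_rot: [1.373, 0.948, -1.034]
wrist_force: [-3.4, 1.1, 8.2]
width: -0.003
```

```bash
python3 -m creep '[{"grip":0,"dp":[0.1,-0.03,0],"rotation":[0,0,0]},{"grip":0,"dp":[0.1,-0.03,0],"rotation":[0,0,0]},{"grip":0,"dp":[0.1,-0.03,0],"rotation":[0,0,0]}]'; python3 -c "
from h import *
look(3)"
```

```text
time: 7.05
tool_pos: [0.5188, -0.1673, 0.0396]
tcp_rot: [1.373, 0.948, -1.034]
wrist_force: [-7.3, 1.3, 16.1]
width: -0.001
top 318 161
side 298 191
```

```bash
python3 -m creep '[{"grip":0,"dp":[-1.5,0.2,0],"rotation":[0,0,0]},{"grip":0,"dp":[-4,0.2,0],"rotation":[0,0,0]},{"grip":0,"dp":[-8,0,0],"rotation":[0,0,0]},{"grip":0,"dp":[-12,0,0],"rotation":[0,0,0]},{"grip":0,"dp":[-14,0,0],"rotation":[0,0,0]}]'; python3 - <<'E'
from h import *
look(4);print(B(st()['tool_pos']))
plan(W(.045,0,.19),T(0))
E
```

```text
time: 7.57
tool_pos: [0.4774, -0.1647, 0.1756]
tcp_rot: [1.373, 0.945, -1.033]
wrist_force: [1.6, -1.2, 0.7]
width: 0.003
top 318 161
side 298 191
[-76.48115584  -1.41944275 176.62039831]
dp cm [ 2.38 11.99 -0.08] rot [ 0.005  0.003 -0.306] 17.5
```

View pics/side3.png

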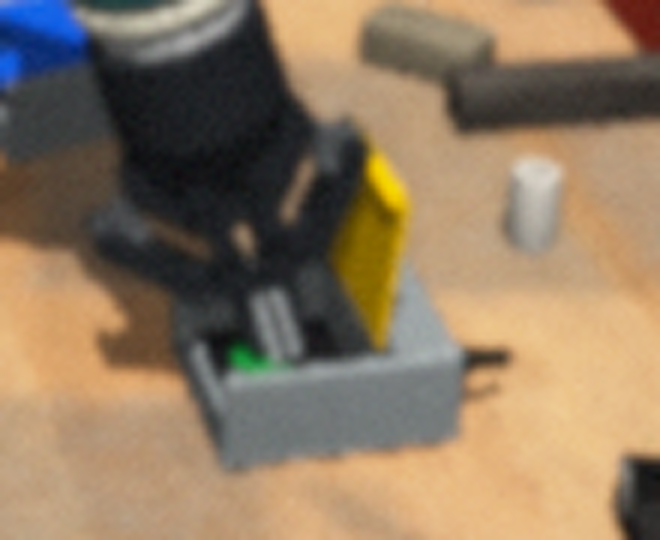

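View pics/top4.png

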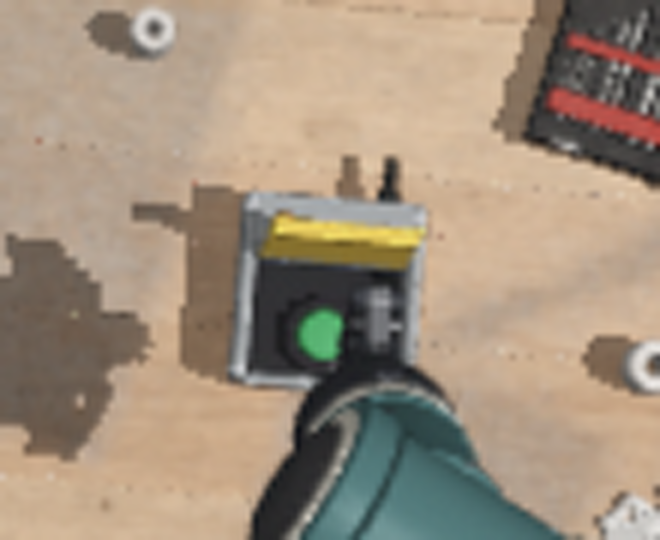

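```bash
python3 -m creep '[{"grip":0,"dp":[-1.5,0,0],"rotation":[0,0,-0.1]},{"grip":0,"dp":[-1.5,3,0],"rotation":[0,0,-0.2]},{"grip":0,"dp":[0,6,0],"rotation":[0.005,0.003,-0.306]},{"grip":0,"dp":[1.2,9,0],"rotation":[0.005,0.003,-0.306]},{"grip":0,"dp":[2.4,12,0],"rotation":[0.005,0.003,-0.306]}]'; python3 -m creep '[{"grip":0,"dp":[0,0,0],"rotation":[0,0,0]},{"grip":0,"dp":[0,0,0],"rotation":[0,0,0]}]'; python3 - <<'E'
from h import *
print(B(st()['tool_pos']))
plan(W(.045,0,.112),T(0))
look(5)
E
```

```text
time: 8.08
tool_pos: [0.6003, -0.1715, 0.1807]
tcp_rot: [1.256, 1.189, -1.265]
wrist_force: [-0.7, -0.0, -0.4]
width: -0.003
time: 8.25
tool_pos: [0.5986, -0.1713, 0.1804]
tcp_rot: [1.255, 1.19, -1.266]
wrist_force: [-0.8, 0.8, 0.3]
width: 0.0
[ 43.21457592   0.94148751 180.42603806]
dp cm [6.84 0.27 0.12] rot [ 0.001 -0.004  0.013] 0.8
top 318 161
side 298 191
```

View pics/side5.png

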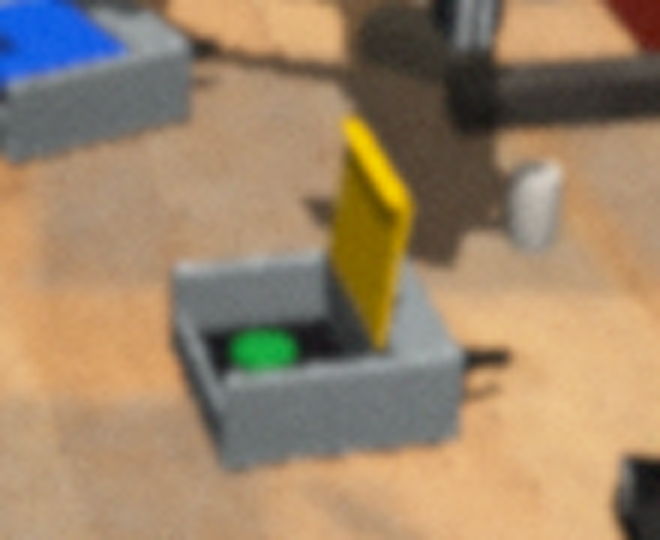

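```bash
python3 -m creep '[{"grip":0,"dp":[2.2,0.2,0.1],"rotation":[0,0,0]},{"grip":0,"dp":[4.5,0.2,0.1],"rotation":[0,0,0]},{"grip":0,"dp":[6.8,0.2,0.1],"rotation":[0,0,0]},{"grip":0,"dp":[6.8,0.2,0.1],"rotation":[0,0,0]},{"grip":0,"dp":[6.8,0.2,0.1],"rotation":[0,0,0]}]';  python3 - <<'E'
from h import *
print(B(st()['tool_pos']))
look(6)
E
```

```text
time: 8.77
tool_pos: [0.5972, -0.1724, 0.1149]
tcp_rot: [1.257, 1.188, -1.266]
wrist_force: [0.5, 0.6, -0.6]
width: 0.0
[ 41.90962858  -0.20499687 114.86698992]
top 318 161
side 298 191
```

View pics/side6.png

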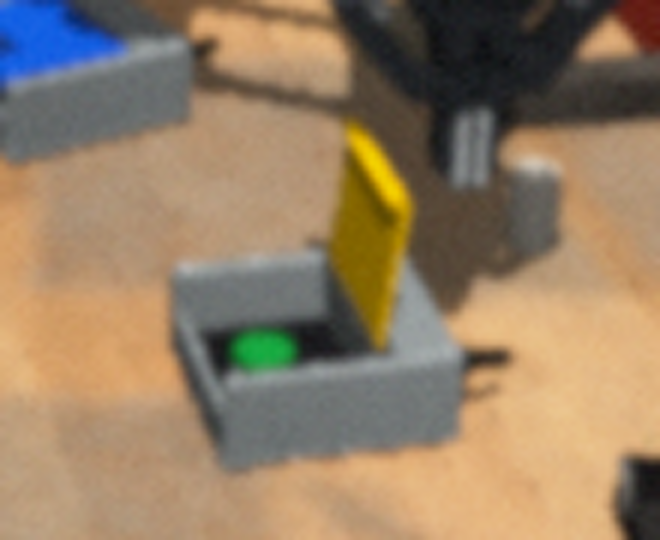

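```bash
python3 -m creep '[{"grip":0,"dp":[0,-1,0],"rotation":[0,0,0]},{"grip":0,"dp":[0.1,-2,0],"rotation":[0,0,0]},{"grip":0,"dp":[0.2,-3,0],"rotation":[0,0,0]},{"grip":0,"dp":[0.3,-3.8,0],"rotation":[0,0,0]},{"grip":0,"dp":[0.4,-4.4,0],"rotation":[0,0,0]}]';  python3 - <<'E'
from h import *
print(B(st()['tool_pos']))
look(7)
E
```

```text
time: 9.28
tool_pos: [0.5556, -0.17, 0.1135]
tcp_rot: [1.258, 1.182, -1.262]
wrist_force: [2.0, -0.9, 2.7]
width: -0.003
[  0.19995552  -0.718547   113.47080804]
top 318 161
side 298 191
```

View pics/side7.png

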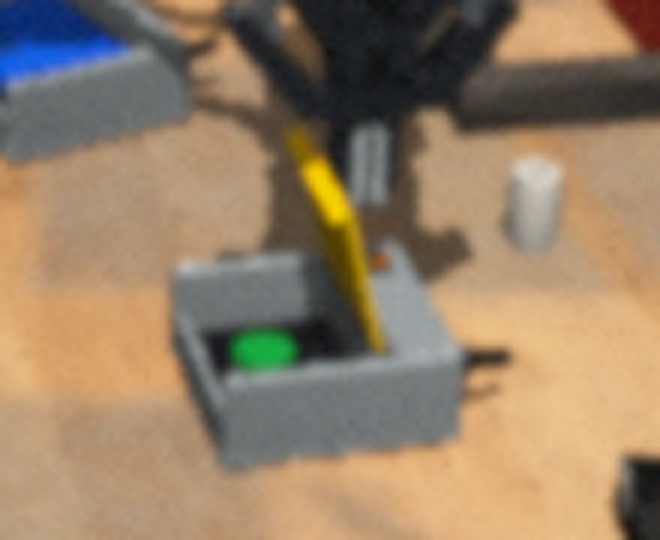

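```bash
python3 -m creep '[{"grip":0,"dp":[0.4,-0.9,0],"rotation":[0,0,0.05]},{"grip":0,"dp":[0.9,-1.8,0],"rotation":[0,0,0.11]},{"grip":0,"dp":[1.4,-2.6,0],"rotation":[0,0,0.17]},{"grip":0,"dp":[2.0,-3.3,0],"rotation":[0,0,0.23]},{"grip":0,"dp":[2.7,-3.9,0],"rotation":[0,0,0.3]}]';  python3 - <<'E'
from h import *
print(B(st()['tool_pos']))
look(8); plan(W(-.046,0,.066),T(.3))
E
```

```text
time: 9.8
tool_pos: [0.5185, -0.1678, 0.0875]
tcp_rot: [1.378, 0.947, -1.037]
wrist_force: [2.5, 2.1, 3.3]
width: 0.002
[-36.94409784  -1.05755312  87.45525739]
top 318 161
side 298 191
dp cm [ 1.58 -0.85  0.05] rot [-0.002 -0.004  0.011] 0.7
```

View pics/side8.png

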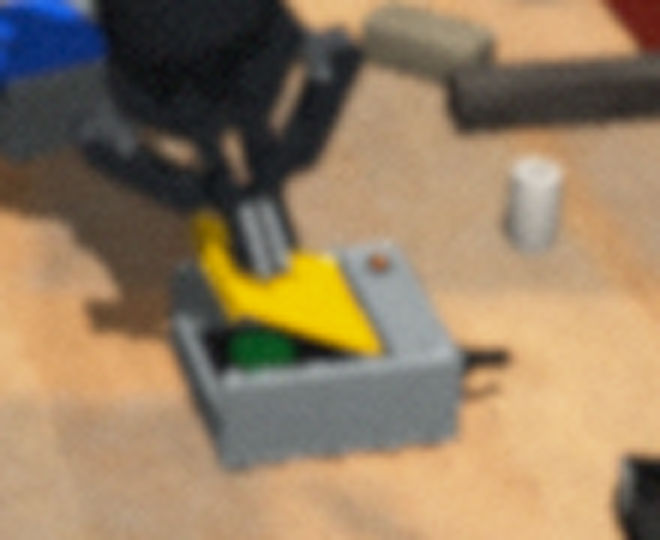

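Going well; continue down to near level, then press in to the stop once.

```bash
python3 -m creep '[{"grip":0,"dp":[0.5,-0.5,0.05],"rotation":[0,0,0.01]},{"grip":0,"dp":[1.1,-0.8,0.05],"rotation":[0,0,0.01]},{"grip":0,"dp":[1.6,-0.95,0.05],"rotation":[0,0,0.01]},{"grip":0,"dp":[1.9,-1.05,0.05],"rotation":[0,0,0.01]},{"grip":0,"dp":[1.9,-1.05,0.05],"rotation":[0,0,0.01]}]';  python3 -c "
from h import *
print(B(st()['tool_pos']))"; python3 -m creep '[{"grip":0,"dp":[0.3,-0.09,0],"rotation":[0,0,0]},{"grip":0,"dp":[0.6,-0.18,0],"rotation":[0,0,0]},{"grip":0,"dp":[0.6,-0.18,0],"rotation":[0,0,0]}]'
```

```text
time: 10.32
tool_pos: [0.5131, -0.1676, 0.0645]
tcp_rot: [1.38, 0.946, -1.034]
wrist_force: [-2.1, -1.3, 3.4]
width: 0.002
[-42.31670682  -1.22160139  64.47603318]
time: 10.57
tool_pos: [0.5134, -0.1677, 0.0586]
tcp_rot: [1.38, 0.944, -1.033]
wrist_force: [-0.3, -0.5, 4.6]
width: -0.001
```

```bash
python3 -m creep '[{"grip":0,"dp":[0.2,-0.06,0],"rotation":[0,0,0]},{"grip":0,"dp":[0.4,-0.12,0],"rotation":[0,0,0]},{"grip":0,"dp":[0.4,-0.12,0],"rotation":[0,0,0]}]';python3 -m creep '[{"grip":0,"dp":[0.1,-0.03,0],"rotation":[0,0,0]},{"grip":0,"dp":[0.1,-0.03,0],"rotation":[0,0,0]}]'
```

```text
time: 10.82
tool_pos: [0.5138, -0.1677, 0.0565]
tcp_rot: [1.38, 0.944, -1.032]
wrist_force: [-10.1, 0.8, 20.4]
width: -0.0
time: 10.98
tool_pos: [0.5138, -0.1678, 0.056]
tcp_rot: [1.38, 0.944, -1.032]
wrist_force: [-12.5, 1.7, 24.7]
width: -0.002
```

```bash
python3 - <<'E'
from h import *
print(B(st()['tool_pos']))
look(9)
E
```

```text
[-41.57587547  -1.296454    56.01500366]
top 318 161
side 298 191
```

View pics/side9.png

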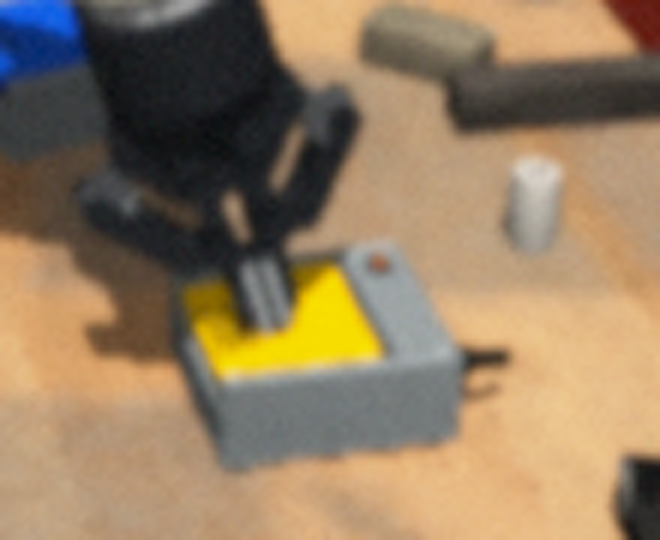

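View pics/top9.png

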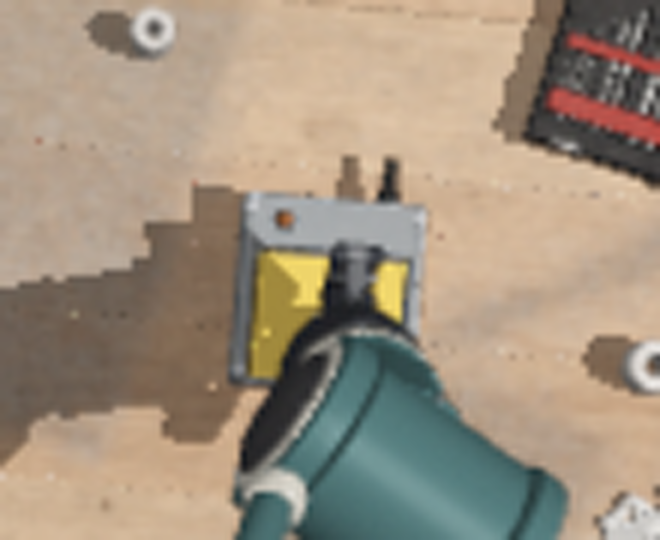

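```bash
python3 -m creep '[{"grip":0,"dp":[-0.4,0.12,0],"rotation":[0,0,0]},{"grip":0,"dp":[-0.7,0.21,0],"rotation":[0,0,0]},{"grip":0,"dp":[-1,0.3,0],"rotation":[0,0,0]},{"grip":0,"dp":[-1.3,0.39,0],"rotation":[0,0,0]},{"grip":0,"dp":[-1.3,0.39,0],"rotation":[0,0,0]}]'; python3 -m creep '[{"grip":0,"dp":[0,0,0],"rotation":[0,0,0]}]'; python3 - <<'E'
from h import *
print(B(st()['tool_pos']))
look(10)
E
```

```text
time: 11.5
tool_pos: [0.5122, -0.1671, 0.0667]
tcp_rot: [1.38, 0.946, -1.034]
wrist_force: [-0.7, -0.6, -0.2]
width: -0.002
time: 11.58
tool_pos: [0.512, -0.167, 0.0662]
tcp_rot: [1.38, 0.946, -1.034]
wrist_force: [0.4, 0.7, -0.4]
width: 0.001
[-43.47196286  -0.66893682  66.23077117]
top 318 161
side 298 191
```

View pics/side10.png

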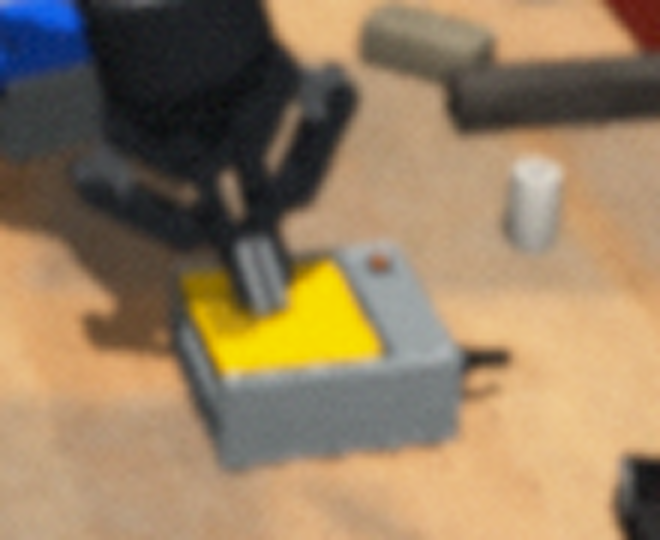

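```bash
python3 -m creep '[{"grip":0,"dp":[-3,0,0],"rotation":[0,0,0]},{"grip":0,"dp":[-7,-1,0],"rotation":[0,0,0]},{"grip":0,"dp":[-11,-5,0],"rotation":[0,0,0]},{"grip":0,"dp":[-12,-9,0],"rotation":[0,0,0]},{"grip":0,"dp":[-12,-9,0],"rotation":[0,0,0]}]'; python3 -m creep '[{"grip":0,"dp":[0,0,0],"rotation":[0,0,0]},{"grip":0,"dp":[0,0,0],"rotation":[0,0,0]},{"grip":0,"dp":[0,0,0],"rotation":[0,0,0]},{"grip":0,"dp":[0,0,0],"rotation":[0,0,0]},{"grip":0,"dp":[0,0,0],"rotation":[0,0,0]}]'; python3 - <<'E'
from h import *
look(11)
for n,x0 in(("top",(350,175,400,240)),("side",(315,215,390,275))):
  for k in (0,11):
    p=np.load(f"{n}{k}.npz")['p'];m=cv2.inRange(cols(p),(22,130,100),(34,255,255));mm=np.zeros_like(m);mm[x0[1]:x0[3],x0[0]:x0[2]]=m[x0[1]:x0[3],x0[0]:x0[2]]
    cs,_=cv2.findContours(mm,cv2.RETR_EXTERNAL,cv2.CHAIN_APPROX_NONE);c=max(cs,key=cv2.contourArea)
    print(n,k,cv2.minAreaRect((ray(n,cv2.convexHull(c)[:,0],.046)[:,:2]*1000).astype(np.float32)))
  a=np.load(n+"0.npz")['p'].astype(int);b=np.load(n+"11.npz")['p'].astype(int)
  d=np.abs(a-b).sum(2)>90; cv2.imwrite(f"pics/{n}diff.png",np.hstack([d.astype(np.uint8)*255]))
for k in (0,4,5,7,8,9,10,11):
    p=np.load(f"side{k}.npz")['p'];u,v=361,234
    q=p[v-3:v+4,u-3:u+4].reshape(-1,3).astype(int);print(k,q[np.argmax(q[:,0]-q[:,2])])
E
```

```text
time: 12.1
tool_pos: [0.3876, -0.1583, 0.1546]
tcp_rot: [1.38, 0.946, -1.034]
wrist_force: [-0.1, -0.4, -0.5]
width: 0.002
time: 12.52
tool_pos: [0.3917, -0.1593, 0.1542]
tcp_rot: [1.38, 0.946, -1.034]
wrist_force: [0.7, -0.3, -0.3]
width: 0.007
top 318 161
side 298 191
top 0 ((521.1019287109375, -165.5911102294922), (80.9539794921875, 67.86390686035156), 86.23282623291016)
top 11 ((521.3857421875, -165.462890625), (81.20770263671875, 66.69657897949219), 86.30077362060547)
side 0 ((519.1306762695312, -168.59088134765625), (83.51175689697266, 73.2580337524414), 86.00138092041016)
side 11 ((518.38232421875, -168.70143127441406), (83.72315979003906, 72.28048706054688), 84.84977722167969)
0 [147  98  68]
4 [166 128   0]
5 [176 139   2]
7 [161 133  21]
8 [162 117  88]
9 [158 112  86]
10 [157 111  83]
11 [155 111  84]
```

View pics/side11.png

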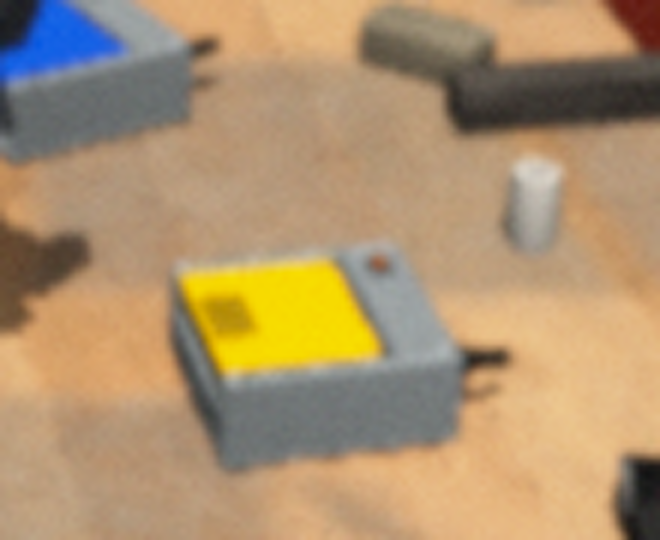

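View pics/topdiff.png

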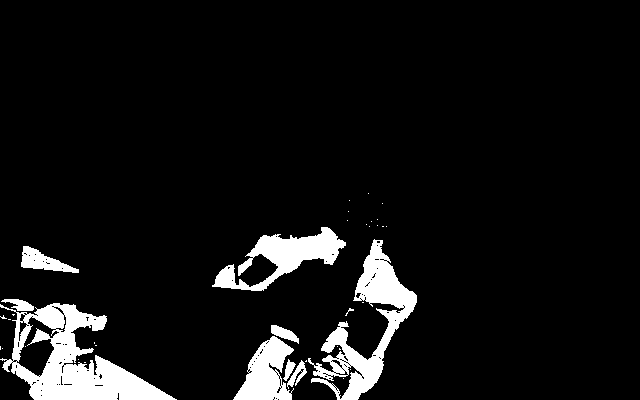

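```bash
python3 -c "
from workcell import bot
print(bot.finish_job())"
```

```text
the job is handed in; nothing more can be done
None
```

I pressed the yellow flap to its stop and let go, and it popped open. I then pressed the green button fully down, pushed the flap over from behind and pressed it in once so that it latched. I handed the job in at about 12.6 s.

**Button:** it started to move at a TCP height of about 45.5 mm and reached its stop at about 40 mm. The force was about 5 N there, then rose to 16 N against the stop. The side picture also shows the green top about 5 mm lower.

**Flap:** it stayed shut with no force on the fingers as they backed off, and still was about 1 s later with the robot clear. Its outline is within 1 to 2 mm of where it was at the start.

**Other things:** in the top view, before-and-after pictures differ only by the arm and its shadows. The yellow box, the blue box and the loose items are where they were.

**What did not match:**
- On the closing press the flap hit its stop about 2–3 mm higher than I expected. I was pressing a little nearer the hinge.
- That press peaked at about 25 N down and 12 N sideways, more than a gentle push calls for, but the box did not shift.
- The amber lamp looked no different afterwards, so it neither confirms nor contradicts that the extractor started.

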